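# Film a fault report at the print bench

## Robot

A 7-joint arm with a two-finger parallel gripper is mounted at the origin on the work surface. World frame = base frame: x ahead of the robot, y to its left, z up, the work surface at z = 0. Lengths are in m, angles in rad, forces in N, time in s.
With the tool pointing down it reaches from about 0.4 to 0.85 m from the base axis. Payload 10.4 kg.
Tool frame: the origin (TCP) lies between the finger pads; the fingertips stand r.nose_length ahead of it and the grasp point (between the pads) lies 6 mm ahead of it (r.nose_length is the distance from the TCP to the fingertips, in m); z points along the fingers, x is the direction in which the jaws open and shut, and the axes are right-handed (so a half turn about z gives the same grasp; the last joint's range is limited). The gripper opens to 87 mm and grips with 3 to 60 N. Pads are 19 mm wide; open, the fingers measure 117 mm over their backs; the gripper's body (75 mm by 190 mm) begins 51 mm behind the grasp point.
Start: joints at [1.18, 0.332, -0.065, 1.46, 0.022, 1.35, -0.088], TCP at [0.225, -0.583, 0.248] pointing down, gripper open.
Joint ranges: [-2.6, 2.6], [-0.5, 2.12], [-1.47, 1.34], [0.16, 2.42], [-1.27, 4.41], [0.06, 2.06], [-2.6, 2.6]. Speed limits (rad/s): [2.22, 2.22, 2.79, 2.79, 3.14, 3.14, 3.14].

## Interface

Orientations are given as a unit quaternion [x, y, z, w].
In Python, from bench import r gives the robot as it stands. The module is installed in compiled form; this text tells all that it offers.
- The arm moves only by the shell command python3 -m creep 'ROWS' [OPENING] [FORCE]. ROWS is JSON, a list of rows, each an object of numbers: "x", "y", "z": the shift along the world's x, y, z in m; "spin": the turn about the world's z in degrees. In form: [{"x": .., "y": .., "z": .., "spin": ..}, ...]. A call has 1 to 12 rows; each row is the pose to reach, as a shift and turn from the pose commanded when the call began; what a row does not reach only later rows make up. A row lasts 1/8 s, in which the tool goes at most 62.5 mm and 10.7 degrees, less where a joint would pass 70% of its speed; a pose out of reach is approached as far as the arm can. A call with a gripper value outside its range is refused whole. OPENING is the finger opening in m, from 0 to 0.087, set as the call begins (- or left out, the last holds). The fingers move at their own pace and stop on an object; FORCE is the grip in N (left out, the last holds). Time passes only in rows, so rows that repeat a pose let the fingers close. It gives the time, the measured TCP pose, the force and the opening at its end, in the units of the state.
- r.read_state(): the state, without advancing time (a new reading comes with each control period).
- r.camera(name): name is "scene" or "top"; returns a dict with "pixels" (400x640x3 uint8, blue, green, red), "z_map" (400x640 float32, m along the optical axis (not along the pixel's ray), 0 where there is no reading), "K" (3x3 intrinsics, pixels), "R" (3x3) and "t" (3): a world point X has camera coordinates R X + t. Camera axes: x right, y down, z forward; pixel columns grow to the right and rows downward; lengths in m; the calibration is good to about 2 mm. A picture is of the moment at which its call begins.
- r.close_job(): hands the job in, once; it reports no verdict.
The state is a dict: "time": time; "joint_positions": joint angles; "joint_vel": joint speeds; "joint_torque": joint torques, N m; "ee_pos": TCP position; "eef_rot": TCP orientation; "ft_force": force on the tool from outside, world axes, zero at the start; "torque": the same for the moment, N m; "width": finger opening in m.
Only numpy, scipy, OpenCV 4.12 (cv2) and the standard library are available. Lean on these libraries where they do the work, as an engineer would, in place of code of your own. Each camera call takes 0.05 s, during which the arm holds its last target. There are 200 camera calls.

## Task

Film a short fault report at the 3D-print bench. Press the recorder's push button down to start, then point at the printed chess rook that stopped short, keeping the shut fingertips two to three centimetres above the middle of its top for two seconds, then point in the same way at the filament spool that has run empty, above the middle of its rim, and last press the button down again to stop the recording. Do not point at the finished rooks or the full spool, touch nothing but the recorder, and leave everything where it stands.

Things in the scene. Friction and masses are not known exactly. Their poses are not given: they have to be found in the camera images.
- record (a joint): travel of the recorder's round black push button, in m: 0 released, 0.006 fully down. It springs back by itself; fully down takes 5 N, and it counts as pressed beyond 0.004.
- record_top (a point): centre of the button's top face as released, in a round grey collar on top of the recorder, a fixed grey box 70 x 70 x 50 mm standing between the print sheet and the spools; the button is 40 mm across and is pressed straight down (moves with the button).
- stopped_rook_top (a point): centre of the top of the failed print: a pale grey rook that stopped at 36 mm, less than half its height, a stump 38 mm across the foot and 23 mm across its flat top. Stands on the print sheet with the two finished rooks, their centres about 85 to 135 mm apart; which stands where varies.
- rook_a_top (a point): centre of the battlements of a finished pale grey rook, 80 mm tall, 38 mm across the foot, 32 mm across the head
- rook_b_top (a point): the same point of the second finished rook, of the same form
- empty_spool_top (a point): point midway between the flanges of the empty black spool, level with the top of the flanges' rims, 133 mm above the bench. The spool stands on edge in a plywood cradle: 110 mm diameter, 54 mm wide, bare hub 40 mm thick seen between its two flanges. Its y axis is the spool's axle. The cradle is 72 mm wide.
- full_spool_top (a point): the same point of the full spool: same size, its gap filled with wound pale grey filament to 4 mm below the rim. It stands beside the empty one, axles in line, 120 mm from centre to centre; which is on which side varies.
- recorder: the recorder: fixed grey box 70 x 70 x 50 mm with the push button on its top; origin at the centre of its underside
- stopped_rook: the failed rook; origin at the centre of its underside, z up
- rook_a: finished rook; origin at the centre of its underside
- rook_b: finished rook; origin at the centre of its underside
- empty_spool: the empty spool with its cradle, fixed; origin at the centre of the cradle's underside, its top 123 mm above that
- full_spool: the full spool with its cradle, fixed; origin likewise
- bed: dark steel print sheet 190 x 190 x 6 mm lying on the bench, fixed, the rooks stand on it; origin at the centre of its underside. It may lie to the robot's left or right, the spools on the other side.
- rack: plywood board 130 x 220 x 10 mm under the spools, fixed; origin at the centre of its underside, y along the row of spools
- test_cube: 20 mm printed pale grey cube on the print sheet, bystander; origin at the centre of its underside
- glue_stick: white stick standing upright, 26 mm diameter, 90 mm tall, bystander; origin at the centre of its underside
- tape: roll of paper tape lying flat, 96 mm diameter, 24 mm high, bystander; origin at the centre of its underside
- scraper: flat scraper lying on the bench, 190 mm long along its x axis, bystander
- driver: screwdriver lying on the bench, 160 mm long along its x axis, bystander
- mug: white mug, 76 mm diameter, 90 mm tall, bystander; origin at the centre of its underside
- cleaner: white bottle, 60 mm diameter, 150 mm tall, bystander; origin at the centre of its underside
Things that resemble listed ones, but are neither listed nor needed, are in the scene too. What is shaped like the rook_b but pink, red or turquoise is not meant.

How it is judged:
By the outcome, as a careful person would: the job done as asked, in the order asked, and still so for the second after the job is handed in, with the robot touching nothing.
It also fails if it takes over 72 s, if anything falls off the work surface, if the arm or the gripper's body presses on something with over 40 N, if the wrist force passes 120 N, or if a joint passes its speed limit or range.

## Working session

There is one attempt and no reset: what is moved stays moved. The work goes in short steps, Python scripts to look and compute and a shell command to move; the robot and the scene stay as the last step left them, time stands still between calls to the robot, and variables do not carry over. Pictures are saved under pics/ and viewed, about 8 in all and at most 12, crops included, and the job is handed in when it is done.

```bash
mkdir -p pics; cat > h.py <<'E'
import numpy as np, cv2
from bench import r
def cloud(c):
    z=c["z_map"]; v,u=np.mgrid[:400,:640]; K=c["K"]
    P=np.stack([(u-K[0,2])/K[0,0]*z,(v-K[1,2])/K[1,1]*z,z],-1)
    W=(P-c["t"])@c["R"]; W[z==0]=np.nan
    return W
E
python3 - <<'E'
from h import *
for n in("top","scene"):
    c=r.camera(n); np.savez("pics/"+n+".npz",**c); cv2.imwrite(f"pics/{n}0.png",c["pixels"])
    print(n,c["K"],c["R"],c["t"])
s=r.read_state(); print(s, r.nose_length)
E
```

```text
top [[407.90106204   0.         314.319059  ]
 [  0.         407.90106204 200.01131736]
 [  0.           0.           1.        ]] [[ 0.00952343 -0.99960184  0.02656064]
 [-0.99058249 -0.01305898 -0.13629302]
 [ 0.1365856  -0.02501253 -0.99031245]] [-0.02614535  0.55985464  1.24570652]
scene [[392.4437919    0.         318.41277127]
 [  0.         392.4437919  199.52060413]
 [  0.           0.           1.        ]] [[-0.75844292  0.65141215  0.02065297]
 [ 0.4590323   0.55641276 -0.69259959]
 [-0.46265937 -0.51581687 -0.72102654]] [ 0.41970611 -0.20157496  1.3598533 ]
{'time': 0.1, 'joint_positions': array([ 1.1804034 ,  0.332798  , -0.06466324,  1.46082761,  0.02162035,
        1.34992745, -0.08850877]), 'joint_vel': array([-0.00032765, -0.00252996,  0.00017157, -0.00371999, -0.00079229,
        0.0015361 ,  0.00068254]), 'joint_torque': array([ 2.61976951e-03, -6.24546933e+01,  2.54643249e-02, -3.90717101e+01,
       -6.13837293e-02,  3.67180305e-02,  7.02269790e-05]), 'ee_pos': array([ 0.22458302, -0.58292343,  0.24685426]), 'eef_rot': array([ 8.24480808e-01, -5.65889563e-01, -5.45383302e-04, -3.20160803e-04]), 'ft_force': array([0.2017185 , 0.98153745, 0.22796855]), 'torque': array([-0.04052254,  0.00476443, -0.04307408]), 'width': 0.08670946353856304} 0.025
```

View pics/top0.png

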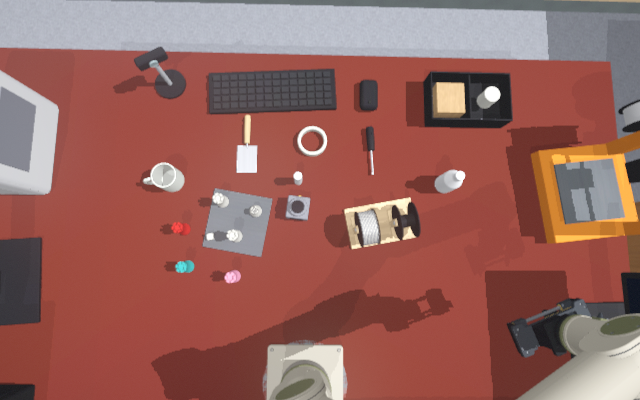

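View pics/scene0.png

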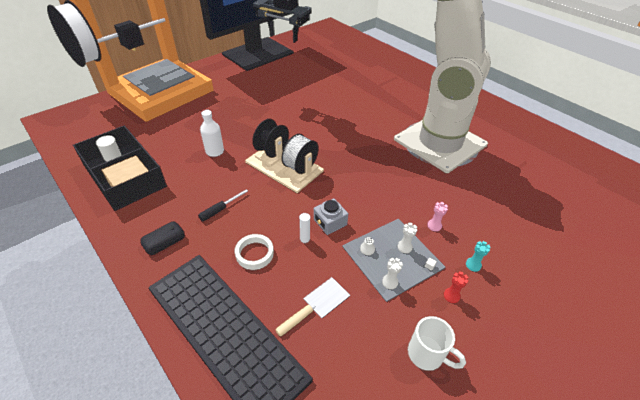

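The top view shows the print sheet near (238,222), with pale rooks at (220,199), (234,235) and (256,211). The recorder is at (297,207), the full spool at (369,226) and the empty one at (404,221). Next I'll measure heights and take an enlarged crop to confirm the candidates.

```bash
cat > m.py <<'E'
from h import *
def near(W,x,y,rad,z0,z1):
    d=np.hypot(W[...,0]-x,W[...,1]-y); return W[(d<rad)&(W[...,2]>z0)&(W[...,2]<z1)]
cs={n:dict(np.load(f"pics/{n}.npz")) for n in("top","scene")}
Ws={n:cloud(c) for n,c in cs.items()}
E
python3 - <<'E'
from m import *
W=Ws["top"]
for n,(u,v) in dict(r1=(220,199),r2=(234,235),r3=(256,211),rec=(297,207)).items():
    p=W[v,u]; print(n,p.round(4))
    for k in Ws:
        q=near(Ws[k],p[0],p[1],.03,.015,.2); zt=np.nanpercentile(q[:,2],98); t=q[q[:,2]>zt-.006]
        print("  ",k,"ztop",zt.round(4),"mid",((t.min(0)+t.max(0))/2).round(4),"mean",t.mean(0).round(4),"ext",np.ptp(t,axis=0).round(3),len(t))
for k in Ws:
    q=near(Ws[k],*W[222,385,:2],.14,.11,.15)
    print(k,np.nanmax(q[:,2]),len(q))
    y=q[:,1]; print(np.histogram(y,bins=np.arange(y.min(),y.max()+.01,.01)),)
a=cv2.resize(cs["scene"]["pixels"][200:300,300:460],None,fx=4,fy=4,interpolation=cv2.INTER_CUBIC)
b=cv2.resize(cs["scene"]["pixels"][100:200,230:390][:, :160],None,fx=2,fy=2,interpolation=cv2.INTER_CUBIC)
c=cv2.resize(cs["top"]["pixels"][180:260,200:300],None,fx=3.2,fy=2.5,interpolation=cv2.INTER_CUBIC)[:200]
cv2.imwrite("pics/crop1.png",np.vstack([a,np.hstack([b,c])]))
E
```

```text
r1 [0.5544 0.268  0.0754]
   top ztop 0.0907 mid [0.5554 0.2718 0.0885] mean [0.5554 0.2726 0.0879] ext [0.03  0.03  0.006] 36
   scene ztop 0.0872 mid [0.5569 0.2718 0.0855] mean [0.5579 0.272  0.085 ] ext [0.032 0.032 0.008] 77
r2 [0.4454 0.2207 0.0813]
   top ztop 0.0901 mid [0.445  0.2261 0.0886] mean [0.445  0.2262 0.087 ] ext [0.03  0.03  0.009] 34
   scene ztop 0.0868 mid [0.4478 0.2252 0.0846] mean [0.4483 0.2252 0.0842] ext [0.036 0.03  0.008] 76
r3 [0.5228 0.1619 0.0413]
   top ztop 0.0461 mid [0.5258 0.1667 0.044 ] mean [0.5263 0.1665 0.0428] ext [0.019 0.022 0.007] 32
   scene ztop 0.0432 mid [0.5293 0.1663 0.0407] mean [0.5296 0.1662 0.0407] ext [0.023 0.022 0.007] 56
rec [0.5336 0.0338 0.0693]
   top ztop 0.0757 mid [0.5347 0.0308 0.0738] mean [0.5346 0.0313 0.073 ] ext [0.035 0.037 0.008] 95
   scene ztop 0.0725 mid [0.5381 0.0314 0.0708] mean [0.5385 0.0318 0.0705] ext [0.037 0.038 0.008] 129
top 0.13780405130268517 666
(array([44, 32,  0,  0,  2, 39, 30,  0,  0,  0,  0,  6, 53, 92, 96, 90, 94,
       74, 14]), array([-0.33000325, -0.32000325, -0.31000325, -0.30000325, -0.29000325,
       -0.28000325, -0.27000325, -0.26000325, -0.25000325, -0.24000325,
       -0.23000325, -0.22000325, -0.21000325, -0.20000325, -0.19000325,
       -0.18000325, -0.17000325, -0.16000325, -0.15000325, -0.14000325]))
scene 0.13380513897325497 587
(array([64, 36,  0,  0,  1, 58, 36,  0,  0,  0,  0,  5, 39, 61, 56, 59, 56,
       91, 25]), array([-0.33034833, -0.32034833, -0.31034833, -0.30034833, -0.29034833,
       -0.28034833, -0.27034833, -0.26034833, -0.25034833, -0.24034833,
       -0.23034833, -0.22034833, -0.21034833, -0.20034833, -0.19034833,
       -0.18034833, -0.17034833, -0.16034833, -0.15034833, -0.14034833]))
```

View pics/crop1.png

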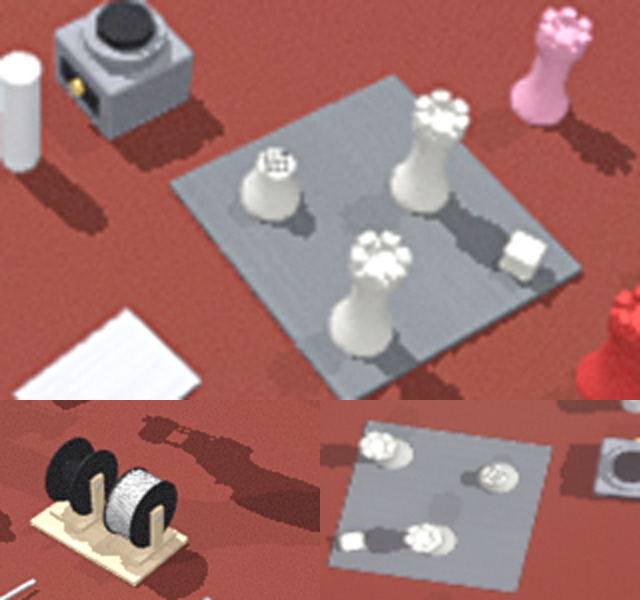

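The crop shows the stump at scene (368,245): half height, flat top with its infill pattern showing, so it is the stopped rook. The two full-height ones with battlements, at (407,238) and (393,272), are the finished rooks. The spool at (268,136) has a bare hub between its flanges, so it is the empty one. The one at (300,152) is wound pale grey, so it is full. Next comes the exact spool top point and the move offsets.

```bash
python3 - <<'E'
from m import *
for k in Ws:
    q=near(Ws[k],*Ws["top"][222,385,:2],.16,.095,.15)
    f=q[(q[:,1]<-.245)]
    for it in range(1):
        c=[];
        for lo,hi in((-.36,-.298),(-.298,-.245)):
            g=f[(f[:,1]>lo)&(f[:,1]<=hi)]; top=g[g[:,2]>.105]
            print(k,len(top),"mid",((top.min(0)+top.max(0))/2).round(4),"mean",top.mean(0).round(4),"zmax",top[:,2].max().round(4),"ext",np.ptp(top,axis=0).round(3))
            c.append(top)
    F=q[q[:,1]>-.24]; F=F[F[:,2]>.105]; print(" full",((F.min(0)+F.max(0))/2).round(4),F.mean(0).round(4),np.ptp(F,axis=0).round(3))
    # rack board outline by z 5..16mm & woodish colour
W=Ws["top"];hsv=cv2.cvtColor(cs["top"]["pixels"],cv2.COLOR_BGR2HSV)
m=((hsv[...,0]>10)&(hsv[...,0]<30)&(hsv[...,1]>30)&(W[...,2]>.004)&(W[...,2]<.022)&(np.hypot(W[...,0]-.46,W[...,1]+.24)<.2))
print(cv2.minAreaRect(W[m][:,:2].astype(np.float32)))
E
```

```text
top 95 mid [ 0.4973 -0.3208  0.1206] mean [ 0.4971 -0.3211  0.1194] zmax 0.1361 ext [0.089 0.018 0.031]
top 90 mid [ 0.4898 -0.2715  0.1195] mean [ 0.489  -0.2711  0.1186] zmax 0.1339 ext [0.092 0.021 0.029]
 full [ 0.4707 -0.1787  0.1215] [ 0.4705 -0.1783  0.1218] [0.098 0.068 0.033]
scene 131 mid [ 0.5025 -0.3217  0.1191] mean [ 0.5031 -0.3222  0.1171] zmax 0.1332 ext [0.09  0.021 0.028]
scene 128 mid [ 0.4927 -0.2725  0.1188] mean [ 0.4936 -0.2719  0.117 ] zmax 0.1324 ext [0.084 0.018 0.027]
 full [ 0.4741 -0.1795  0.1194] [ 0.484  -0.1747  0.1202] [0.098 0.07  0.029]
((0.49296101927757263, -0.2347841113805771), (0.13207723200321198, 0.2193887084722519), 10.210515975952148)
```

```bash
python3 - <<'E'
from m import *
from scipy.optimize import least_squares
th=np.radians(10.2); a=np.array([-np.sin(th),np.cos(th)]); b=np.array([np.cos(th),np.sin(th)])
for k in Ws:
    dark=cs[k]["pixels"].max(2)<70
    W=Ws[k]; d=np.hypot(W[...,0]-.4955,W[...,1]+.2966)
    P=W[dark&(d<.085)&(W[...,2]>.03)]
    s=P[:,:2]@b; l=P[:,:2]@a; c0=np.array([.4955,-.2966]); s=s-c0@b; l=l-c0@a
    print(k,len(P),"l range",np.percentile(l,[1,99]).round(4),"s range",np.percentile(s,[.5,99.5]).round(4))
    # rim: outermost 6 mm by radius about running centre
    c=np.array([0,.078])
    for _ in range(15):
        rad=np.hypot(s-c[0],P[:,2]-c[1]); m=(rad>.046)&(rad<.064)&(P[:,2]>.07)&(np.abs(l)<.035)
        c=least_squares(lambda q:np.hypot(s[m]-q[0],P[m,2]-q[1])-.055,c,loss="soft_l1",f_scale=.002).x
    print("  circle s,z",c.round(4),m.sum(),"x,y",(c0+c[0]*b).round(4), "l mid rim", l[m&(P[:,2]>.11)].min(),l[m&(P[:,2]>.11)].max())
hsv=cv2.cvtColor(cs["top"]["pixels"],cv2.COLOR_BGR2HSV)
v=cv2.resize(np.vstack([cs["top"]["pixels"][190:260,330:430]]),None,fx=6,fy=6,interpolation=cv2.INTER_CUBIC)
cv2.imwrite("pics/sp.png",v)
E
```

```text
top 470 l range [-0.0254  0.0284] s range [-0.0496  0.0491]
  circle s,z [0.0003 0.0654] 124 x,y [ 0.4958 -0.2965] l mid rim -0.02558971541611288 0.028967339000735226
scene 828 l range [-0.0289  0.0276] s range [-0.0482  0.0549]
  circle s,z [0.0021 0.0663] 299 x,y [ 0.4975 -0.2962] l mid rim -0.028993626098757053 0.02806255416785497
```

View pics/sp.png

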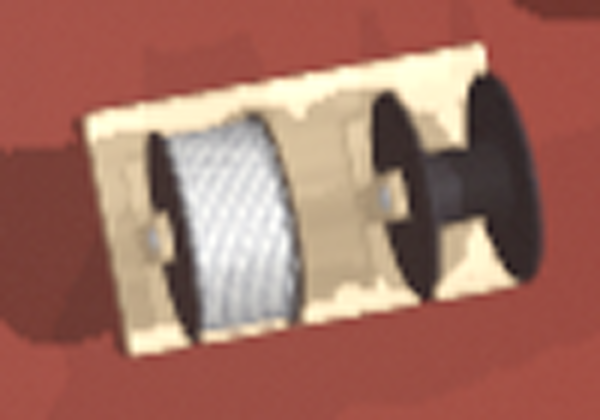

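```bash
python3 -m creep '[{"x":0.01,"y":0.02,"z":0},{"x":0.03,"y":0.06,"z":0},{"x":0.057,"y":0.112,"z":0},{"x":0.085,"y":0.166,"z":0},{"x":0.113,"y":0.222,"z":0},{"x":0.141,"y":0.278,"z":0},{"x":0.169,"y":0.333,"z":0},{"x":0.197,"y":0.388,"z":0},{"x":0.225,"y":0.443,"z":0},{"x":0.253,"y":0.498,"z":0},{"x":0.28,"y":0.551,"z":0},{"x":0.3,"y":0.59,"z":0}]' 0 10
python3 -m creep '[{"x":0.012,"y":0.024,"z":-0.02},{"x":0.012,"y":0.024,"z":-0.06},{"x":0.012,"y":0.024,"z":-0.10},{"x":0.012,"y":0.024,"z":-0.12},{"x":0.012,"y":0.024,"z":-0.12},{"x":0.012,"y":0.024,"z":-0.12}]'
```

```text
invalid input at $[0]: expected keys x, y, z, spin
invalid input at $[0]: expected keys x, y, z, spin
```

```bash
python3 -m creep '[{"x":0.01,"y":0.02,"z":0,"spin":0},{"x":0.03,"y":0.06,"z":0,"spin":0},{"x":0.057,"y":0.112,"z":0,"spin":0},{"x":0.085,"y":0.166,"z":0,"spin":0},{"x":0.113,"y":0.222,"z":0,"spin":0},{"x":0.141,"y":0.278,"z":0,"spin":0},{"x":0.169,"y":0.333,"z":0,"spin":0},{"x":0.197,"y":0.388,"z":0,"spin":0},{"x":0.225,"y":0.443,"z":0,"spin":0},{"x":0.253,"y":0.498,"z":0,"spin":0},{"x":0.28,"y":0.551,"z":0,"spin":0},{"x":0.3,"y":0.59,"z":0,"spin":0}]' 0 10
```

```text
time: 1.6
ee_pos: [0.5252, 0.0095, 0.2475]
eef_rot: [0.825, -0.565, -0.0, -0.0]
ft_force: [0.7, -1.0, -0.6]
width: 0.0002
```

```bash
python3 -m creep '[{"x":0.0115,"y":0.022,"z":-0.02,"spin":0},{"x":0.0115,"y":0.022,"z":-0.06,"spin":0},{"x":0.0115,"y":0.022,"z":-0.10,"spin":0},{"x":0.0115,"y":0.022,"z":-0.13,"spin":0},{"x":0.0115,"y":0.022,"z":-0.137,"spin":0},{"x":0.0115,"y":0.022,"z":-0.137,"spin":0},{"x":0.0115,"y":0.022,"z":-0.137,"spin":0}]'
python3 - <<'E'
from h import *
c=r.camera("scene"); s=r.read_state(); print(s["ee_pos"],s["ft_force"])
K,R,t=c["K"],c["R"],c["t"]
p=s["ee_pos"]-[0,0,r.nose_length]; q=K@(R@p+t); print(q[:2]/q[2])
v=cv2.resize(c["pixels"][170:250,280:390],None,fx=6,fy=6,interpolation=cv2.INTER_CUBIC); cv2.imwrite("pics/press0.png",v)
E
```

```text
time: 2.48
ee_pos: [0.5371, 0.0289, 0.1119]
eef_rot: [0.824, -0.566, 0.001, -0.001]
ft_force: [-0.1, 0.1, -0.3]
width: 0.0002
[0.53706474 0.0288358  0.11189241] [-0.1970266  -0.61941454 -0.3698011 ]
[330.92107715 199.8311365 ]
```

View pics/press0.png

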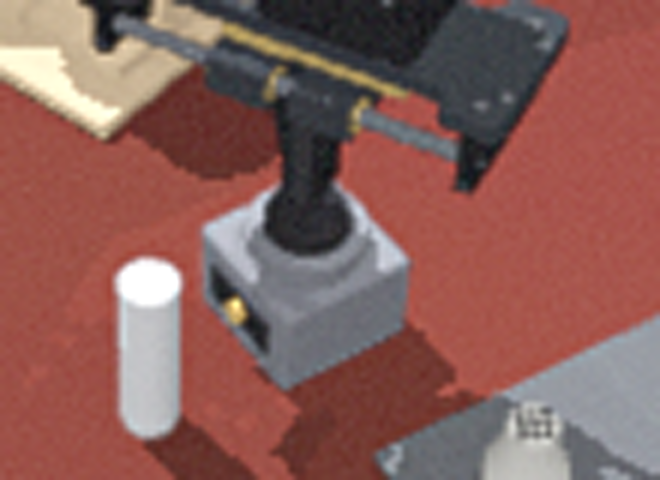

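The picture shows the shut fingers over the black button at about crop (305,210), with nothing else near. Now I'll go down slowly.

```bash
python3 -m creep '[{"x":0,"y":0.002,"z":-0.004,"spin":0},{"x":0,"y":0.002,"z":-0.008,"spin":0},{"x":0,"y":0.002,"z":-0.012,"spin":0},{"x":0,"y":0.002,"z":-0.015,"spin":0},{"x":0,"y":0.002,"z":-0.017,"spin":0},{"x":0,"y":0.002,"z":-0.019,"spin":0},{"x":0,"y":0.002,"z":-0.019,"spin":0},{"x":0,"y":0.002,"z":-0.019,"spin":0}]'
```

```text
time: 3.52
ee_pos: [0.5362, 0.0308, 0.0917]
eef_rot: [0.824, -0.566, 0.0, 0.0]
ft_force: [-2.4, 0.1, 4.8]
width: 0.0002
```

```bash
python3 -m creep '[{"x":0,"y":0,"z":-0.001,"spin":0},{"x":0,"y":0,"z":-0.002,"spin":0},{"x":0,"y":0,"z":-0.002,"spin":0},{"x":0,"y":0,"z":-0.002,"spin":0}]'
```

```text
time: 4.03
ee_pos: [0.5363, 0.0308, 0.0912]
eef_rot: [0.824, -0.566, 0.0, 0.0]
ft_force: [-9.8, -1.0, 22.8]
width: 0.0008
```

Bottomed out at 23 N, so the button is fully down. Next, rise and go to above the stump.

```bash
python3 -m creep '[{"x":0,"y":0,"z":0.01,"spin":0},{"x":0,"y":0,"z":0.04,"spin":0},{"x":0,"y":0.01,"z":0.07,"spin":0},{"x":-0.004,"y":0.05,"z":0.07,"spin":0},{"x":-0.009,"y":0.1,"z":0.07,"spin":0},{"x":-0.009,"y":0.136,"z":0.06,"spin":0},{"x":-0.009,"y":0.136,"z":0.03,"spin":0},{"x":-0.009,"y":0.136,"z":0.012,"spin":0},{"x":-0.009,"y":0.136,"z":0.008,"spin":0},{"x":-0.009,"y":0.136,"z":0.008,"spin":0},{"x":-0.009,"y":0.136,"z":0.008,"spin":0}]'
python3 - <<'E'
from m import *
s=r.read_state(); print(s["ee_pos"],s["ft_force"], "tip-goal", s["ee_pos"]-[.5275,.1665,.092])
c=r.camera("scene"); W=cloud(c)
v=cv2.resize(c["pixels"][170:290,300:440],None,fx=5,fy=5,interpolation=cv2.INTER_CUBIC); cv2.imwrite("pics/pt1.png",v)
E
```

```text
time: 5.4
ee_pos: [0.5279, 0.1667, 0.0985]
eef_rot: [0.824, -0.566, 0.001, -0.001]
ft_force: [-0.5, -0.2, 0.4]
width: 0.0004
[0.52791047 0.16668548 0.09851901] [-0.5377502  -0.17675921  0.35357159] tip-goal [0.00041047 0.00018548 0.00651901]
```

View pics/pt1.png

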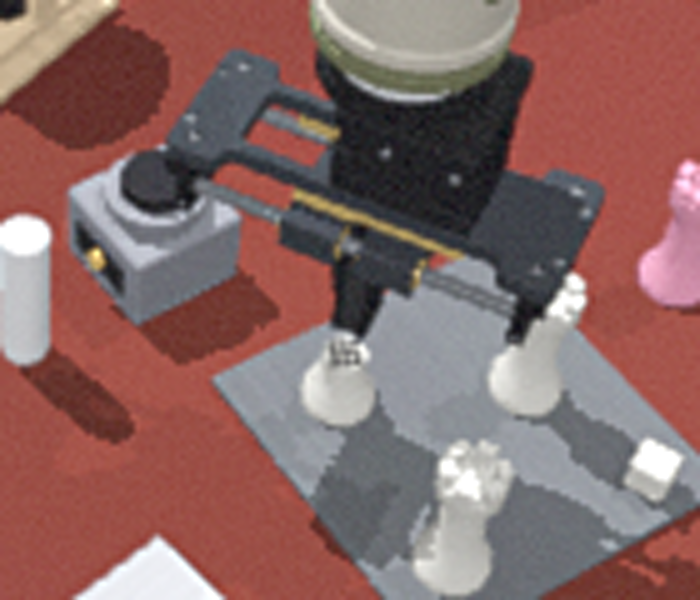

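The picture shows the fingertips over the stump's infill top at crop (345,350), clear of the other rooks. I'll drop 6.5 mm to a 25 mm gap and hold for about 3 s.

```bash
H='x'; python3 -m creep '[{"x":0,"y":0,"z":-0.003,"spin":0},{"x":0,"y":0,"z":-0.0065,"spin":0},{"x":0,"y":0,"z":-0.0065,"spin":0},{"x":0,"y":0,"z":-0.0065,"spin":0},{"x":0,"y":0,"z":-0.0065,"spin":0},{"x":0,"y":0,"z":-0.0065,"spin":0},{"x":0,"y":0,"z":-0.0065,"spin":0},{"x":0,"y":0,"z":-0.0065,"spin":0},{"x":0,"y":0,"z":-0.0065,"spin":0},{"x":0,"y":0,"z":-0.0065,"spin":0},{"x":0,"y":0,"z":-0.0065,"spin":0},{"x":0,"y":0,"z":-0.0065,"spin":0}]'
python3 -m creep '[{"x":0,"y":0,"z":0,"spin":0},{"x":0,"y":0,"z":0,"spin":0},{"x":0,"y":0,"z":0,"spin":0},{"x":0,"y":0,"z":0,"spin":0},{"x":0,"y":0,"z":0,"spin":0},{"x":0,"y":0,"z":0,"spin":0},{"x":0,"y":0,"z":0,"spin":0},{"x":0,"y":0,"z":0,"spin":0},{"x":0,"y":0,"z":0,"spin":0},{"x":0,"y":0,"z":0,"spin":0},{"x":0,"y":0,"z":0,"spin":0},{"x":0,"y":0,"z":0,"spin":0}]'
```

```text
time: 6.95
ee_pos: [0.5272, 0.1668, 0.091]
eef_rot: [0.824, -0.566, 0.0, 0.0]
ft_force: [-0.9, 0.3, -0.4]
width: 0.0004
time: 8.45
ee_pos: [0.5273, 0.1668, 0.0911]
eef_rot: [0.824, -0.566, 0.0, 0.0]
ft_force: [-0.7, -0.5, -0.3]
width: 0.0005
```

```bash
python3 -m creep '[{"x":0,"y":0,"z":0.04,"spin":0},{"x":0,"y":0,"z":0.09,"spin":0},{"x":0,"y":-0.02,"z":0.14,"spin":0},{"x":-0.002,"y":-0.06,"z":0.155,"spin":0},{"x":-0.006,"y":-0.115,"z":0.155,"spin":0},{"x":-0.01,"y":-0.17,"z":0.155,"spin":0},{"x":-0.014,"y":-0.225,"z":0.155,"spin":0},{"x":-0.018,"y":-0.28,"z":0.155,"spin":0},{"x":-0.022,"y":-0.335,"z":0.155,"spin":0},{"x":-0.026,"y":-0.39,"z":0.155,"spin":0},{"x":-0.03,"y":-0.44,"z":0.155,"spin":0},{"x":-0.031,"y":-0.463,"z":0.15,"spin":0}]'
python3 -m creep '[{"x":0,"y":0,"z":-0.02,"spin":0},{"x":0,"y":0,"z":-0.04,"spin":0},{"x":0,"y":0,"z":-0.048,"spin":0},{"x":0,"y":0,"z":-0.05,"spin":0},{"x":0,"y":0,"z":-0.05,"spin":0},{"x":0,"y":0,"z":-0.05,"spin":0}]'
python3 - <<'E'
from m import *
s=r.read_state(); print(s["ee_pos"],s["ft_force"], "off", s["ee_pos"]-[.4965,-.2963,.183])
c=r.camera("scene")
v=cv2.resize(c["pixels"][80:200,220:360],None,fx=5,fy=5,interpolation=cv2.INTER_CUBIC); cv2.imwrite("pics/pt2.png",v)
E
```

```text
time: 9.95
ee_pos: [0.4954, -0.2994, 0.241]
eef_rot: [0.823, -0.567, 0.0, 0.0]
ft_force: [-0.9, 0.1, 0.6]
width: 0.0005
time: 10.7
ee_pos: [0.4966, -0.2963, 0.1918]
eef_rot: [0.825, -0.566, 0.001, -0.0]
ft_force: [-0.1, -0.1, 0.1]
width: 0.0005
[ 0.49660694 -0.2962677   0.19183601] [-0.08750393 -0.12615651  0.14642929] off [1.06937712e-04 3.23018543e-05 8.83600680e-03]
```

View pics/pt2.png

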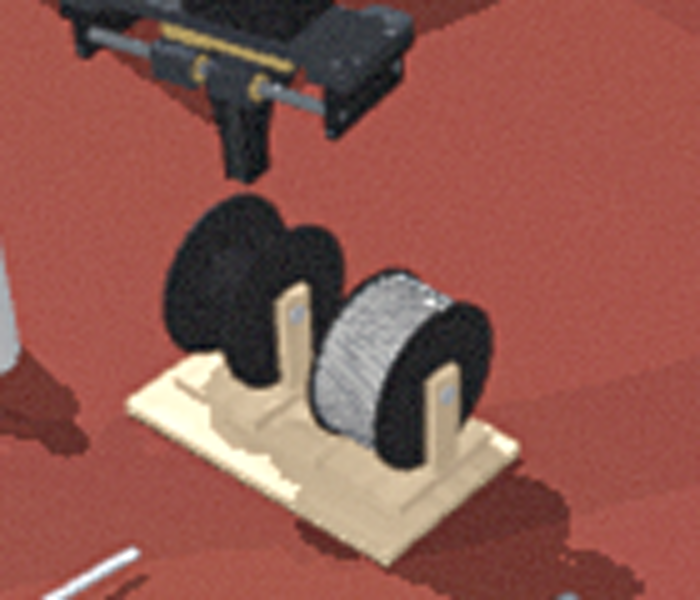

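The tips hang at crop (245,182) above the empty spool, whose flanges are centred near (225,272) and (285,305). I'll check the centring numerically by projecting the flange rims and the tip into both views.

```bash
python3 - <<'E'
from m import *
s=r.read_state(); tip=s["ee_pos"]-[0,0,r.nose_length]
th=np.radians(10.2); a=np.array([-np.sin(th),np.cos(th),0]); b=np.array([np.cos(th),np.sin(th),0])
ph=np.linspace(0,2*np.pi,90)
for n,fs in(("scene",(220,80,5)),("top",(330,190,6))):
    c=r.camera(n) if n=="scene" else cs[n]; img=c["pixels"][fs[1]:fs[1]+(120 if n=="scene" else 70),fs[0]:fs[0]+(140 if n=="scene" else 100)]
    img=cv2.resize(img,None,fx=fs[2],fy=fs[2],interpolation=cv2.INTER_CUBIC)
    def pj(p):
        q=(c["K"]@(c["R"]@np.atleast_2d(p).T+c["t"][:,None])); q=(q[:2]/q[2]).T
        return ((q-fs[:2]+.5)*fs[2]-.5)
    for o in(-.027,.027):
        C=np.array([.4965,-.2963,.078])+o*a
        P=C+.055*(np.cos(ph)[:,None]*b+np.sin(ph)[:,None]*np.array([0,0,1]))
        cv2.polylines(img,[pj(P).round().astype(np.int32)],True,(0,255,255),1)
    for p,col in((tip,(0,255,0)),([.4965,-.2963,.133],(255,255,0))):
        cv2.circle(img,tuple(pj(p)[0].round().astype(int).tolist()),4,col,-1)
    cv2.imwrite(f"pics/ov_{n}.png",img)
A=cv2.imread("pics/ov_scene.png");B=cv2.imread("pics/ov_top.png")
A=A[:400,100:500];B=B[40:440,250:]; h=min(len(A),len(B)); cv2.imwrite("pics/ov.png",np.hstack([A[:h],B[:h]]))
E
```

```text
(no output)
```

View pics/ov.png

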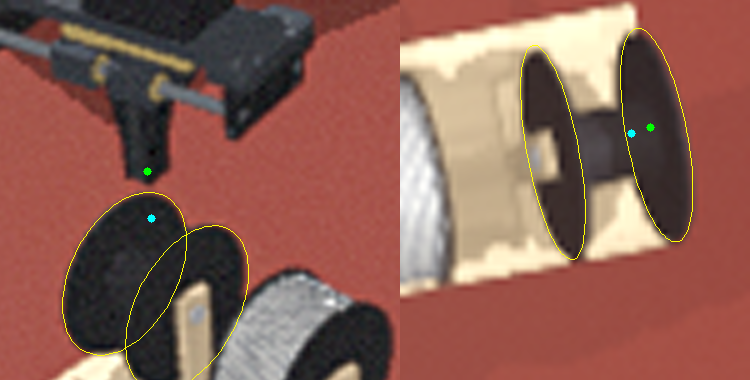

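The projected rims match the flanges in both views, and the tip is centred. I'll drop 9 mm to a 25 mm gap and hold.

```bash
python3 -m creep '[{"x":0,"y":0,"z":-0.005,"spin":0},{"x":0,"y":0,"z":-0.009,"spin":0},{"x":0,"y":0,"z":-0.009,"spin":0},{"x":0,"y":0,"z":-0.009,"spin":0},{"x":0,"y":0,"z":-0.009,"spin":0},{"x":0,"y":0,"z":-0.009,"spin":0},{"x":0,"y":0,"z":-0.009,"spin":0},{"x":0,"y":0,"z":-0.009,"spin":0},{"x":0,"y":0,"z":-0.009,"spin":0},{"x":0,"y":0,"z":-0.009,"spin":0},{"x":0,"y":0,"z":-0.009,"spin":0},{"x":0,"y":0,"z":-0.009,"spin":0}]'
python3 -m creep '[{"x":0,"y":0,"z":0,"spin":0},{"x":0,"y":0,"z":0,"spin":0},{"x":0,"y":0,"z":0,"spin":0},{"x":0,"y":0,"z":0,"spin":0},{"x":0,"y":0,"z":0,"spin":0},{"x":0,"y":0,"z":0,"spin":0},{"x":0,"y":0,"z":0,"spin":0},{"x":0,"y":0,"z":0,"spin":0},{"x":0,"y":0,"z":0,"spin":0},{"x":0,"y":0,"z":0,"spin":0},{"x":0,"y":0,"z":0,"spin":0},{"x":0,"y":0,"z":0,"spin":0}]'
```

```text
time: 12.3
ee_pos: [0.4962, -0.2962, 0.1821]
eef_rot: [0.824, -0.566, 0.0, 0.0]
ft_force: [0.1, 0.3, -0.0]
width: 0.001
time: 13.8
ee_pos: [0.4962, -0.2962, 0.1821]
eef_rot: [0.824, -0.566, 0.0, 0.0]
ft_force: [-0.6, 0.0, 0.1]
width: 0.0007
```

```bash
python3 -m creep '[{"x":0,"y":0,"z":0.03,"spin":0},{"x":0,"y":0.01,"z":0.06,"spin":0},{"x":0.006,"y":0.05,"z":0.065,"spin":0},{"x":0.013,"y":0.105,"z":0.065,"spin":0},{"x":0.02,"y":0.16,"z":0.065,"spin":0},{"x":0.027,"y":0.215,"z":0.065,"spin":0},{"x":0.033,"y":0.27,"z":0.065,"spin":0},{"x":0.038,"y":0.31,"z":0.055,"spin":0},{"x":0.04,"y":0.327,"z":0.02,"spin":0},{"x":0.04,"y":0.327,"z":-0.03,"spin":0},{"x":0.04,"y":0.327,"z":-0.06,"spin":0},{"x":0.04,"y":0.327,"z":-0.07,"spin":0}]'
python3 -m creep '[{"x":0,"y":0,"z":0,"spin":0},{"x":0,"y":0,"z":0,"spin":0}]'
```

```text
time: 15.3
ee_pos: [0.5353, 0.0307, 0.1105]
eef_rot: [0.825, -0.566, -0.001, 0.001]
ft_force: [0.3, 0.1, 0.7]
width: 0.0004
time: 15.55
ee_pos: [0.5372, 0.0308, 0.1136]
eef_rot: [0.824, -0.566, 0.001, -0.001]
ft_force: [-0.6, 0.0, 0.8]
width: 0.0006
```

```bash
python3 -m creep '[{"x":0,"y":0,"z":-0.005,"spin":0},{"x":0,"y":0,"z":-0.01,"spin":0},{"x":0,"y":0,"z":-0.014,"spin":0},{"x":0,"y":0,"z":-0.017,"spin":0},{"x":0,"y":0,"z":-0.0195,"spin":0},{"x":0,"y":0,"z":-0.0215,"spin":0},{"x":0,"y":0,"z":-0.0225,"spin":0},{"x":0,"y":0,"z":-0.0225,"spin":0},{"x":0,"y":0,"z":-0.0225,"spin":0}]'
```

```text
time: 16.68
ee_pos: [0.5363, 0.0308, 0.0912]
eef_rot: [0.824, -0.566, 0.0, 0.0]
ft_force: [-10.3, -2.1, 22.4]
width: 0.0005
```

Fully down again at the same depth and force. Next, retreat and check.

```bash
python3 -m creep '[{"x":0,"y":0,"z":0.01,"spin":0},{"x":0,"y":0,"z":0.04,"spin":0},{"x":0,"y":0,"z":0.09,"spin":0},{"x":0,"y":0,"z":0.14,"spin":0},{"x":0,"y":0,"z":0.15,"spin":0},{"x":0,"y":0,"z":0.15,"spin":0},{"x":0,"y":0,"z":0.15,"spin":0},{"x":0,"y":0,"z":0.15,"spin":0}]'
python3 - <<'E'
from m import *
s=r.read_state(); print(s["time"],s["ee_pos"],s["ft_force"])
c=r.camera("scene"); cv2.imwrite("pics/end.png",c["pixels"]); W=cloud(c)
for n,(x,y) in dict(r1=(.557,.272),r2=(.448,.225),stump=(.5293,.1663),rec=(.538,.0314)).items():
    o=[]
    for w in(Ws["scene"],W):
        q=near(w,x,y,.025,.015,.1); zt=np.nanpercentile(q[:,2],98); t=q[q[:,2]>zt-.006]; o.append(((t.min(0)+t.max(0))/2).round(4))
    print(n,*o)
E
```

```text
time: 17.68
ee_pos: [0.5357, 0.0307, 0.2382]
eef_rot: [0.825, -0.566, -0.001, 0.001]
ft_force: [-1.0, -0.2, 0.7]
width: 0.0004
17.675 [0.5356991  0.0307067  0.23821214] [-1.02260447 -0.15891665  0.67657955]
r1 [0.5569 0.2718 0.0855] [0.5579 0.2715 0.0848]
r2 [0.4478 0.2252 0.0846] [0.4475 0.224  0.0855]
stump [0.5293 0.1663 0.0407] [0.5282 0.1659 0.0419]
rec [0.5381 0.0314 0.0711] [0.5379 0.0313 0.0707]
```

View pics/end.png

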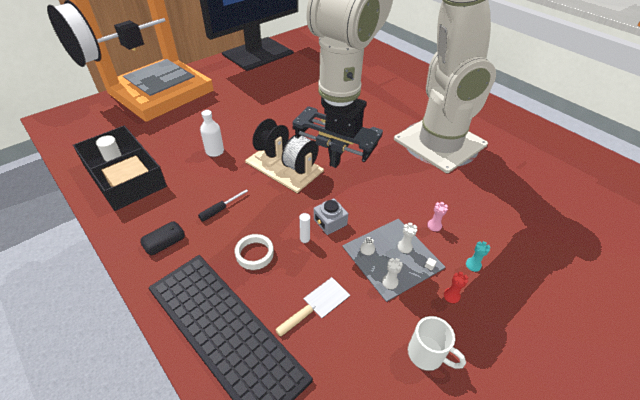

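The last picture shows everything in place, the button at (331,207) back up, and the gripper clear of everything.

```bash
python3 -c "
from bench import r
print(r.close_job())"
```

```text
the job is handed in; nothing more can be done
None
```

The fault report was filmed in the order asked and handed in at about 18 s of the 72 s allowed.

1. **Start:** I pressed the recorder button to its stop, with about 23 N on the wrist.
2. **Stopped rook:** I held the shut fingertips about 24 mm above the middle of its top for just under 3 s.
3. **Empty spool:** I held them about 24 mm above the middle of its rim for just under 3 s.
4. **Stop:** I pressed the button to the same depth and force again, then moved the arm up and clear.

**Last checks:** the two finished rooks, the stump and the button measured within about 1 mm of where they were before. The last picture shows nothing else disturbed, the button released, and no contact.

**Disagreements:** the two cameras differed by 3–4 mm, so I used the average. The centre worked out from the rack's outline was about 8 mm from the one measured on the empty spool itself. I used the spool's own, because its projected rims matched both views.

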